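# Fetch the teaspoon from behind the jars

### The job

The teaspoon lies at the back of the wooden spice tray, behind the jam jar and the spice jar. Stand both jars aside on the light wooden serving board, then fetch the teaspoon and lay it lengthwise in the middle of the white spoon rest while the jars still stand on the board, and then put each jar back upright on the very spot in the tray where it stood. Do not drop or tip the jars, and leave the soda can, the salt shaker, the egg timer and the mug where they are.

Things in the scene. Friction and masses are not known exactly. Their poses are not given: they have to be found in the camera images.
- jam_jar: Round glass jar of red jam with a WHITE lid, 65 mm wide, lid 63 mm, 94 mm tall, about 0.33 kg, loose. Origin: centre of its underside, z up. It starts upright on the floor of the spice tray, within 3 mm of the centre of one of the two ring marks. Grip it from above round its upper half.
- spice_jar: Round glass jar with a BLACK lid and dark label, 66 to 69 mm wide, lid 64 mm, 99 mm tall, about 0.42 kg, loose. Origin: centre of its underside, z up. It starts upright on the other ring mark of the tray; which jar is on which mark changes.
- teaspoon: Steel teaspoon, 130 mm long, at most 27 mm wide, 11 mm high, 20 g, loose. Origin: centre of its outline, on the underside; x runs along its length, z up. It starts flat on the tray floor behind the jars, roughly along the tray's y; it can be gripped across its middle only when both jars are gone. A wall cabinet hangs behind from x = 0.57, z = 0.49 m up.
- spice_tray: Open wooden tray, fixed, 160 mm (its x) by 210 mm (its y), walls 6 mm thick and 24 mm high, floor 6 mm above the worktop. Origin: centre of its underside; -x is its front, towards the robot. Two flush metal ring marks, 74 mm wide, at x = -33, y = +46 and -46 mm are the jars' places; the spoon starts at about x = +22 mm.
- serving_board: Flat light wooden board, fixed, 130 mm (its x) by 200 mm (its y) by 12 mm thick, top at 12 mm. Origin: centre of its underside. Empty at the start; room for the two jars side by side along its y, for instance 50 mm either side of its centre.
- spoon_rest: White glazed oblong dish, fixed, 170 mm (its x, the long side) by 90 mm (its y), flat floor 6 mm above the worktop inside a rim 10 mm high and 6 mm thick (inside 158 x 78 mm). Origin: centre of its underside. Empty at the start.
- soda_can: Drinks can, 66 mm diameter, 115 mm tall, loose bystander behind the work. Origin: centre of its underside.
- salt_shaker: Salt shaker with grey top, 44 mm diameter, 90 mm tall, loose bystander near the front edge of the worktop. Origin: centre of its underside.
- egg_timer: Cream kitchen timer with a bar on its dial, 59 mm diameter, 55 mm high, loose bystander behind the work. Origin: centre of its underside.
- mug: Striped mug, 88 mm diameter without its handle, 92 mm tall, loose bystander behind the work. Origin: centre of its underside.

How it is judged:
By the outcome, as a careful person would: the job done as asked, in the order asked, and still so for the second after the job is handed in, with the robot touching nothing.
It also fails if it takes over 134 s, if anything falls off the work surface, if the arm or the gripper's body presses on something with over 40 N, if the wrist force passes 120 N, or if a joint passes its speed limit or range.

### The arm

A 6-joint arm with a two-finger parallel gripper is mounted at the origin on a cart in front of the work surface, level with it; the furniture and walls round the work are solid. World frame = base frame: x ahead of the robot, y to its left, z up, the work surface at z = 0. Lengths are in mm, angles in rad, forces in N, time in s.
With the tool pointing down it reaches from about 150 to 775 mm from the base axis. Payload 6.1 kg.
Tool frame: the origin (TCP) lies on the centre line of the jaws, within the pads' length; the fingertips stand 25 mm ahead of it and the grasp point (between the pads) lies 6 mm ahead of it; z points along the fingers, y is the line along which they close (so a half turn about z gives the same grasp; the last joint's range is limited). The gripper opens to 85 mm and grips with 20 to 120 N. Pads are 22 mm wide; open, the fingers measure 114 mm over their backs; the gripper's body (76 mm by 85 mm) begins 54 mm behind the grasp point. The pads swing forward as they close: fully open they stand 13 mm farther back than shut.
Start: joints at [-1.109, 0.126, -0.04, 1.405, 0, 1.571], TCP at [233.91, -469.994, 256.295] pointing down, gripper open.
Joint ranges: [-2.72, 2.72], [-0.95, 1.95], [-1.27, 1.35], [-1.78, 2.02], [-1.46, 1.47], [-3.14, 3.14]. Speed limits (rad/s): [2.39, 2.39, 3.01, 3.14, 3.14, 3.14].

### API

Orientations are given as a unit quaternion [x, y, z, w].
In Python, from rig import ctrl, vision gives the robot as it stands.
- The arm moves only by the shell command python3 -m pendant 'ROWS' [OPENING]. ROWS is JSON, a list that holds one entry, the list of rows, each a list of 4 numbers: the shift along the tool's x, y, z scaled (see below), then the turn about the tool's z scaled (see below). In form: [[[tx, ty, tz, yaw], ...]]. A call has 1 to 20 rows; each row is the pose to reach, as a shift and turn from the pose commanded when the call began, along the tool's axes at that moment, turning the shorter way round; what a row does not reach only later rows make up. The controller multiplies each number of a shift by 20 cm and each number of a turn by 180 degrees. A row lasts 1/10 s, in which the tool goes at most 50 mm and 8.59 degrees, less where a joint would pass 70% of its speed; a pose out of reach is approached as far as the arm can. A call with a number of a shift or a turn outside -1 to 1 is refused whole. A call with a gripper value outside its range is refused whole. OPENING is the opening, from 0 (shut) to 1 (fully open), set as the call begins (- or left out, the last holds). The fingers move at their own pace and stop on an object; the grip force is fixed at half the most. Time passes only in rows, so rows that repeat a pose let the fingers close. It gives the time, the measured TCP pose, the force, the opening and the grip force at its end, in the units of the state.
- ctrl.get_state(): the state, without advancing time (a new reading comes with each control period).
- vision.grab_frame(name): name is "scene" or "top" or "wrist"; returns a dict with "image" (480x640x3 uint8, blue, green, red), "vfov" (degrees; the focal length in pixels is half the picture's height over the tangent of half this angle, whatever the lens; pixels are square), "cx", "cy" (the principal point, pixels), "world_to_cam" (4x4, takes a point from world to camera coordinates). Camera axes: x right, y down, z forward; pixel columns grow to the right and rows downward; lengths in mm; the calibration is good to about 2 mm. The wrist camera is an equidistant fisheye: a pixel r from the principal point sees the ray r / f radians off the axis. A picture is of the moment at which its call begins. There is no depth.
- ctrl.sign_off(): hands the job in; it is judged then, once.
The state is a dict: "time": time; "joint_positions": joint angles; "qvel": joint speeds; "joint_torque": joint torques, N m; "position": TCP position; "orientation": TCP orientation; "ft_force": force on the tool from outside, world axes, zero at the start; "moment": the same for the moment, N m; "finger_gap": finger opening in mm; "grip_force": force on a finger pad.
Only numpy, scipy, OpenCV 4.12 (cv2) and the standard library are available. Lean on these libraries where they do the work, as an engineer would, in place of code of your own. Each camera call takes 0.05 s, during which the arm holds its last target. There are 200 camera calls.

## Working session

There is one attempt and no reset: what is moved stays moved. The work goes in short steps, Python scripts to look and compute and a shell command to move; the robot and the scene stay as the last step left them, time stands still between calls to the robot, and variables do not carry over. Pictures are saved under pics/ and viewed, at most 14 in all, crops included, and the job is handed in when it is done.

```bash
mkdir -p pics; ls; cat > h.py <<'E'
import numpy as np, cv2
from rig import ctrl, vision
def grab(n,f):
    d=vision.grab_frame(n); cv2.imwrite('pics/'+f+'.png',d['image']); 
    import pickle; pickle.dump(d,open('pics/'+f+'.pkl','wb')); return d
def load(f):
    import pickle; return pickle.load(open('pics/'+f+'.pkl','rb'))
def ray(d,u,v):
    f=240/np.tan(np.radians(d['vfov']/2)); return np.array([(u-d['cx'])/f,(v-d['cy'])/f,1.])
def w(d,u,v,z):
    M=np.array(d['world_to_cam']); R=M[:3,:3]; c=-R.T@M[:3,3]; r=R.T@ray(d,u,v)
    return (c+r*(z-c[2])/r[2])[:2].round(1)
def proj(d,p):
    M=np.array(d['world_to_cam']); q=M[:3,:3]@np.array(p)+M[:3,3]; f=240/np.tan(np.radians(d['vfov']/2))
    return (d['cx']+f*q[0]/q[2],d['cy']+f*q[1]/q[2])
def rel(target,yaw=None):
    from scipy.spatial.transform import Rotation as Ro
    s=ctrl.get_state(); R=Ro.from_quat(s['orientation']).as_matrix()
    print((R.T@(np.array(target)-s['position'])/200).round(4), R.round(3).tolist())
E
python3 - <<'E'
from h import *
for n in ('top','scene'):
    d=grab(n,n+'0'); print(n,d['vfov'],d['cx'],d['cy'],np.array(d['world_to_cam']).round(3).tolist())
s=ctrl.get_state();print(s); rel([0,0,0])
E
```

```text
pics
top 52.502257149119856 326.78277852903335 237.24348660061275 [[-0.02, -1.0, -0.001, 23.786], [-0.995, 0.02, -0.102, 538.327], [0.102, -0.001, -0.995, 989.876], [0.0, 0.0, 0.0, 1.0]]
scene 56.72143208174877 323.6768414468528 240.5274248872572 [[0.974, 0.228, -0.012, -511.151], [0.114, -0.532, -0.839, -11.118], [-0.198, 0.815, -0.544, 1228.214], [0.0, 0.0, 0.0, 1.0]]
{'time': 0.1, 'joint_positions': array([-1.10902578e+00,  1.26334249e-01, -4.04891810e-02,  1.40541766e+00,
       -5.62179321e-06,  1.57079995e+00]), 'qvel': array([-0.00186323, -0.00097066,  0.00278361, -0.00039217,  0.00090244,
       -0.00043968]), 'joint_torque': array([-2.60822933e-03, -4.36898232e+01,  3.53610098e+01,  1.34951095e-02,
       -1.46581369e-04, -7.67000245e-06]), 'position': array([ 233.7562    , -469.71795824,  255.60684469]), 'orientation': array([ 9.73464352e-01,  2.28837572e-01, -1.68046694e-04, -7.02567989e-04]), 'ft_force': array([ 0.15019907,  0.58645737, -0.21787955]), 'moment': array([ 0.00944419,  0.04891531, -0.03835936]), 'grip_force': 0.0, 'finger_gap': 85.48997610649918}
[ 0.     -2.6215  1.2818] [[0.895, 0.446, -0.001], [0.446, -0.895, 0.001], [-0.0, -0.001, -1.0]]
```

View pics/top0.png

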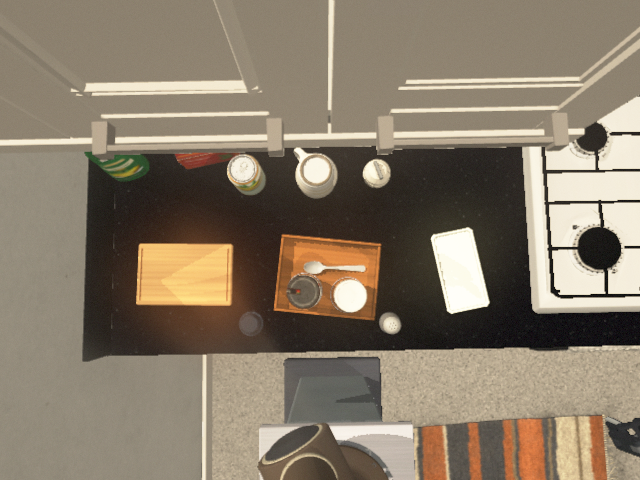

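View pics/scene0.png

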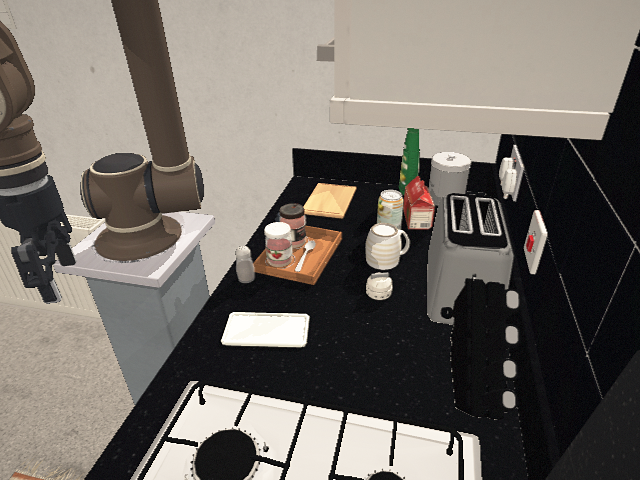

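The top view shows the board at about (185,274), the tray at (328,278) with the black lid at left (304,291) and the white lid at right (350,295), the spoon at (334,268), and the rest at (460,270). I'll enlarge to read pixels.

```bash
python3 - <<'E'
from h import *
a=load('top0')['image']
def crop(x,y,w_,h_,s,f,step):
    c=cv2.resize(a[y:y+h_,x:x+w_],None,fx=s,fy=s,interpolation=cv2.INTER_CUBIC)
    for u in range(x,x+w_,step): cv2.line(c,((u-x)*s,0),((u-x)*s,6),(0,255,255),1); cv2.putText(c,str(u),((u-x)*s,16),0,.35,(0,255,255))
    for v in range(y,y+h_,step): cv2.line(c,(0,(v-y)*s),(6,(v-y)*s),(0,255,255),1); cv2.putText(c,str(v),(8,(v-y)*s),0,.35,(0,255,255))
    cv2.imwrite('pics/'+f+'.png',c)
crop(265,230,130,98,6,'c1',10)
g=cv2.cvtColor(a,cv2.COLOR_BGR2HSV)
# board / rest outlines
for n,m in (('board',cv2.inRange(a,(40,110,150),(190,230,255))),('rest',cv2.inRange(a,(150,150,150),(255,255,255)))):
    x0,x1=(120,250) if n=='board' else (420,500)
    m2=np.zeros_like(m); m2[222:325,x0:x1]=m[222:325,x0:x1]
    p=cv2.findNonZero(m2); r=cv2.minAreaRect(p); print(n,r,cv2.boxPoints(r).tolist())
    d=load('top0'); z=12 if n=='board' else 10
    b=np.array([w(d,u,v,z) for u,v in cv2.boxPoints(r)]);print(b.tolist(),b.mean(0), np.linalg.norm(b[0]-b[1]),np.linalg.norm(b[1]-b[2]))
E
```

```text
board ((184.08468627929688, 273.927490234375), (95.37255096435547, 61.87828826904297), 1.060911774635315) [[135.833740234375, 303.9783935546875], [136.97943115234375, 242.1107177734375], [232.33563232421875, 243.8765869140625], [231.18994140625, 305.7442626953125]]
[[408.0, 415.5], [538.1, 415.6], [530.2, 213.3], [400.3, 215.8]] [469.15 315.05] 130.10003843196975 202.45419234977575
rest ((459.4864196777344, 270.00311279296875), (81.99952697753906, 42.78235626220703), 77.125) [[429.4972839355469, 234.80062866210938], [471.2040100097656, 225.26766967773438], [489.4755554199219, 305.2055969238281], [447.7688293457031, 314.7385559082031]]
[[541.2, -205.7], [559.8, -295.4], [390.4, -325.1], [372.4, -236.9]] [ 465.95  -265.775] 91.60813282673104 171.9838655223216
```

View pics/c1.png

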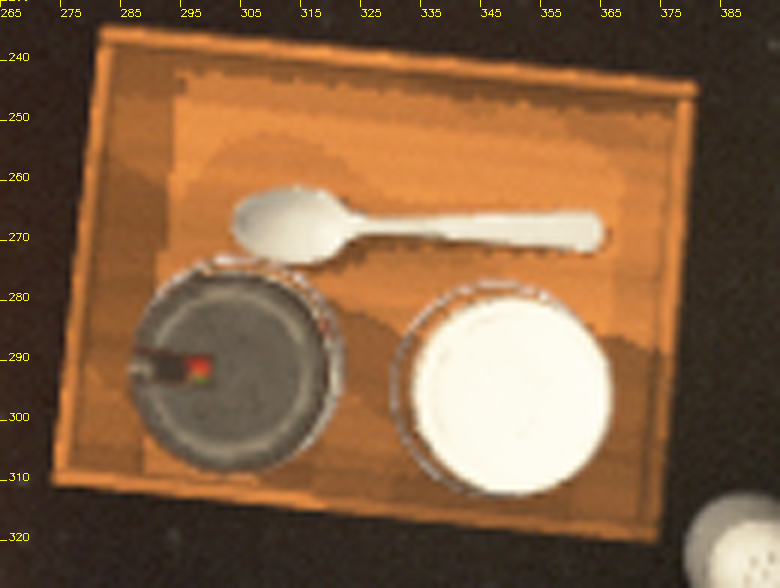

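```bash
python3 - <<'E'
from h import *
d=load('top0')
c=np.array([w(d,u,v,24) for u,v in ((282,234.3),(381.2,244.7),(374.5,320.2),(273.8,310.7))]); print(c.tolist())
o=c.mean(0); ax=(c[0]+c[1]-c[2]-c[3]); ax/=np.linalg.norm(ax); ay=np.array([-ax[1],ax[0]]); a=np.degrees(np.arctan2(ax[1],ax[0]))
print('tray',o,a,[np.linalg.norm(c[i]-c[i-1]).round(1) for i in range(4)])
for s in (46,-46): print('mark',(o-33*ax+s*ay).round(1))
print('jam',w(d,350.3,296,100),'spice',w(d,303.5,292.2,105))
e=[w(d,303.7,267,10),w(d,365.7,268.5,10)];print('spoon',e,(e[0]+e[1])/2)
print('salt',w(d,390,322,90),'can',w(d,243,168,115),'mug',w(d,316,169,92),'timer',w(d,376,172,55),w(d,251,323,0),w(d,251,323,60))
E
```

```text
[[547.2, 106.7], [521.0, -100.8], [365.2, -82.0], [388.8, 125.4]]
tray [455.55   12.325] -6.806098365802197 [np.float64(159.5), np.float64(209.1), np.float64(156.9), np.float64(208.7)]
mark [428.2  61.9]
mark [417.3 -29.4]
jam [417.2 -29.9] spice [426.3  59.4]
spoon [array([478.3,  62.9]), array([472.4, -68. ])] [475.35  -2.55]
salt [ 365.7 -105.6] can [668.  172.5] mug [668.7  31.5] timer [669.  -91.3] [362.9 176.3] [367.1 166.9]
```

```bash
cat >> h.py <<'E'
def go(x,y,z,ang):
    from scipy.spatial.transform import Rotation as Ro
    s=ctrl.get_state(); R=Ro.from_quat(s['orientation']).as_matrix()
    t=R.T@(np.array([x,y,z])-s['position'])/200
    a=np.degrees(np.arctan2(R[1,1],R[0,1])); da=(ang-a+90)%180-90
    print('t',round(s['time'],2),'pos',s['position'].round(1),'ang',a.round(2),'gap',s['finger_gap'].round(1),'j6',s['joint_positions'][5].round(2),'| tx ty tz',t.round(4),'yaw',round(-da/180,4))
E
python3 - <<'E'
from h import *
d=load('scene0');print(proj(d,[365,172,0]),proj(d,[365,172,60]))
c=cv2.resize(d['image'][170:300,220:420],None,fx=4,fy=4,interpolation=cv2.INTER_CUBIC);cv2.imwrite('pics/c2.png',c)
go(426.5,60,200,-7)
E
```

```text
(np.float64(283.6972234913111), np.float64(219.64089407414417)) (np.float64(282.41182988482205), np.float64(201.3918216240482))Traceback (most recent call last):
  File "<stdin>", line 4, in <module>
  File "h.py", line 25, in go
    print('t',round(s['time'],2),'pos',s['position'].round(1),'ang',a.round(2),'gap',s['finger_gap'].round(1),'j6',s['joint_positions'][5].round(2),'| tx ty tz',t.round(4),'yaw',round(-da/180,4))
                                                                                     ^^^^^^^^^^^^^^^^^^^^^
AttributeError: 'float' object has no attribute 'round'
```

View pics/c2.png

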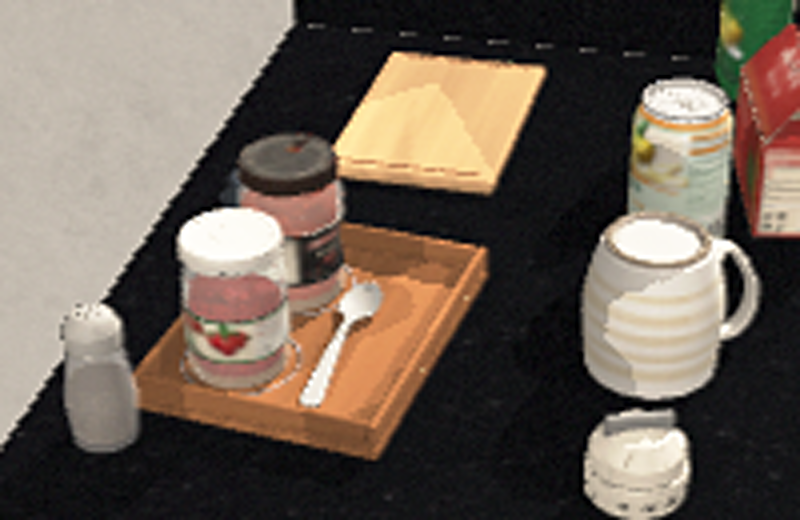

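The scene crop shows the tray, both jars and the spoon. A faint bluish glass stands behind the spice jar at about crop (238,190), near x=365, y=170. It isn't in the list, so I'll travel high and keep clear of it.

```bash
sed -i "s/s\['finger_gap'\].round(1)/round(float(s['finger_gap']),1)/; s/,a.round(2)/,round(float(a),2)/" h.py
python3 -c "
from h import *
go(426.5,60,200,-7)"
```

```text
t 0.1 pos [ 233.8 -469.7  255.6] ang -63.54 gap 85.5 j6 1.57 | tx ty tz [ 2.0428 -1.9414  0.2808] yaw -0.3141
```

```bash
python3 -m pendant '[[[0.05,-0.05,0,-0.015],[0.15,-0.14,0,-0.05],[0.27,-0.26,0,-0.09],[0.39,-0.37,0,-0.13],[0.51,-0.48,0,-0.17],[0.63,-0.6,0,-0.2],[0.75,-0.71,0,-0.24],[0.86,-0.82,0,-0.28],[0.95,-0.9,0,-0.3],[1,-0.95,0,-0.314]]]' 1 && python3 -c "
from h import *
go(426.5,60,200,-7)"
```

```text
time: 1.1
position: [328.3, -208.5, 256.2]
orientation: [0.747, 0.665, 0.0, -0.0]
ft_force: [0.3, 0.5, -1.4]
finger_gap: 85.0
grip_force: 0.0
t 1.1 pos [ 328.3 -208.5  256.2] ang -6.68 gap 85.0 j6 1.12 | tx ty tz [1.3902 0.3317 0.2819] yaw 0.0018
```

```bash
python3 -m pendant '[[[0.08,0.02,0.02,0],[0.22,0.05,0.05,0],[0.38,0.09,0.08,0],[0.54,0.13,0.12,0],[0.7,0.17,0.16,0],[0.84,0.2,0.2,0],[0.94,0.23,0.2,0],[1,0.24,0.2,0],[1,0.24,0.2,0]]]' && python3 -c "
from h import *
go(426.5,60,200,-7)"
```

```text
time: 2.0
position: [400.2, -17.0, 216.2]
orientation: [0.748, 0.664, -0.0, -0.0]
ft_force: [-0.1, 0.0, -0.0]
finger_gap: 85.5
grip_force: 0.0
t 2.0 pos [400.2 -17.  216.2] ang -6.83 gap 85.5 j6 1.65 | tx ty tz [0.3978 0.0848 0.0812] yaw 0.001
```

```bash
python3 -m pendant '[[[0.08,0.02,0.02,0],[0.2,0.04,0.04,0],[0.3,0.06,0.06,0],[0.37,0.08,0.08,0],[0.398,0.085,0.08,0],[0.398,0.085,0.08,0],[0.398,0.085,0.08,0]]]' && python3 -c "
from h import *
d=grab('wrist','w1');print(d['vfov'],d['cx'],d['cy'],d['world_to_cam'])
go(426.5,60,70,-7)"
```

```text
time: 2.7
position: [426.9, 58.2, 200.5]
orientation: [0.749, 0.662, -0.0, 0.0]
ft_force: [-0.8, -0.4, -0.4]
finger_gap: 85.3
grip_force: 0.0
65.70646984690485 313.9689955690079 237.36682525453656 [[ 9.92542191e-01 -1.21895170e-01 -1.25187372e-03 -4.17015525e+02]
 [-1.16849830e-01 -9.54285466e-01  2.75109734e-01  8.39265492e+01]
 [-3.47291927e-02 -2.72911737e-01 -9.61412017e-01  3.54546971e+02]
 [ 0.00000000e+00  0.00000000e+00  0.00000000e+00  1.00000000e+00]]
t 2.75 pos [426.9  58.1 200.5] ang -7.06 gap 85.3 j6 1.83 | tx ty tz [ 0.0091 -0.0031  0.6526] yaw -0.0003
```

View pics/w1.png

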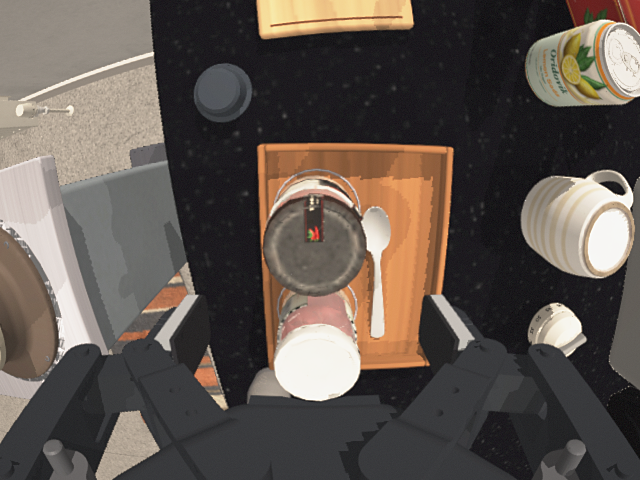

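The wrist view shows the black lid at (315,246), the white lid at (317,366) and the glass at (222,92). Next I'll turn these into positions.

```bash
cat >> h.py <<'E'
def ww(d,u,v,z):
    f=240/np.tan(np.radians(d['vfov']/2)); a=np.array([u-d['cx'],v-d['cy']]); r=np.linalg.norm(a); th=r/f
    q=np.r_[a/r*np.sin(th),np.cos(th)]; M=np.array(d['world_to_cam']); R=M[:3,:3]; c=-R.T@M[:3,3]; q=R.T@q
    return (c+q*(z-c[2])/q[2])[:2].round(1)
E
python3 -c "
from h import *
d=load('w1');print(ww(d,315,246,105),ww(d,317,366,100),'glass',ww(d,218,84,0))
c=np.array([ww(d,u,v,24) for u,v in ((258,145),(453,148),(430,367),(270,368))]);print(c)
print('spoon',ww(d,376,207,10),ww(d,377,338,10))"
```

```text
[428.3  60.4] [418.8 -29.7] glass [359.7 181.4]
[[ 390.9  123.2]
 [ 547.7  104.5]
 [ 523.5 -104.1]
 [ 367.5  -81.8]]
spoon [480.5  59. ] [473.1 -69.2]
```

```bash
python3 -m pendant '[[[0.009,0,0.05,0],[0.009,0,0.13,0],[0.009,0,0.23,0],[0.009,0,0.33,0],[0.009,0,0.43,0],[0.009,0,0.52,0],[0.009,0,0.59,0],[0.009,0,0.635,0],[0.009,0,0.65,0],[0.009,0,0.65,0],[0.009,0,0.65,0]]]' && python3 -m pendant '[[[0,0,0,0],[0,0,0,0],[0,0,0,0],[0,0,0,0],[0,0,0,0],[0,0,0,0],[0,0,0,0],[0,0,0,0]]]' 0 && python3 -c "
from h import *
go(471,365,200,-3)"
```

```text
time: 3.85
position: [427.6, 60.6, 70.9]
orientation: [0.749, 0.662, 0.0, 0.0]
ft_force: [0.7, 0.2, -0.1]
finger_gap: 85.4
grip_force: 0.0
time: 4.65
position: [427.5, 60.7, 71.6]
orientation: [0.749, 0.663, 0.001, 0.0]
ft_force: [-3.5, -1.3, 9.7]
finger_gap: 66.5
grip_force: 64.0
t 4.65 pos [427.5  60.7  71.6] ang -7.01 gap 66.5 j6 1.83 | tx ty tz [ 1.5371  0.0312 -0.6411] yaw -0.0223
```

```bash
python3 -m pendant '[[[0,0,-0.02,0],[0,0,-0.06,0],[0,0,-0.12,0],[0,0,-0.2,0],[0,0,-0.28,0],[0,0,-0.36,0],[0,0,-0.44,0],[0,0,-0.52,0],[0,0,-0.58,0],[0.01,0,-0.62,0],[0.05,0,-0.64,0],[0.12,0,-0.64,0],[0.22,0,-0.64,0],[0.34,0.01,-0.64,-0.005],[0.46,0.01,-0.64,-0.01],[0.58,0.02,-0.64,-0.01],[0.7,0.02,-0.64,-0.015],[0.82,0.02,-0.64,-0.02],[0.94,0.02,-0.64,-0.022],[1,0.02,-0.64,-0.022]]]' && python3 -c "
from h import *
go(471,365,200,-3)"
```

```text
time: 6.65
position: [455.4, 260.6, 197.5]
orientation: [0.725, 0.689, -0.0, -0.0]
ft_force: [-0.2, -0.6, -3.8]
finger_gap: 66.7
grip_force: 65.7
t 6.65 pos [455.4 260.6 197.5] ang -2.96 gap 66.7 j6 2.14 | tx ty tz [ 0.5252  0.051  -0.0129] yaw 0.0002
```

```bash
python3 -m pendant '[[[0.1,0.01,0,0],[0.22,0.02,0,0],[0.34,0.03,0,0],[0.44,0.04,0,0],[0.5,0.05,0,0],[0.525,0.05,0,0],[0.525,0.05,0.04,0],[0.525,0.05,0.12,0],[0.525,0.05,0.22,0],[0.525,0.05,0.32,0],[0.525,0.05,0.42,0],[0.525,0.05,0.49,0],[0.525,0.05,0.53,0],[0.525,0.05,0.55,0],[0.525,0.05,0.56,0],[0.525,0.05,0.56,0],[0.525,0.05,0.56,0]]]' && python3 -c "
from h import *
go(471,365,77.3,-3)"
```

```text
time: 8.35
position: [471.6, 363.2, 87.1]
orientation: [0.726, 0.688, 0.001, 0.0]
ft_force: [0.7, -0.2, -2.9]
finger_gap: 66.6
grip_force: 65.8
t 8.35 pos [471.6 363.2  87.1] ang -3.06 gap 66.6 j6 2.28 | tx ty tz [ 0.0089 -0.0035  0.0489] yaw -0.0003
```

```bash
python3 -m pendant '[[[0.005,0,0.01,0],[0.005,0,0.02,0],[0.005,0,0.03,0],[0.005,0,0.038,0],[0.005,0,0.044,0],[0.005,0,0.048,0],[0.005,0,0.048,0],[0.005,0,0.048,0]]]' && python3 -c "
from h import *
go(471,365,77.3,-3)"
```

```text
time: 9.15
position: [471.1, 363.8, 77.7]
orientation: [0.726, 0.688, 0.0, -0.0]
ft_force: [-3.2, -2.6, 5.1]
finger_gap: 66.3
grip_force: 66.7
t 9.15 pos [471.1 363.8  77.7] ang -3.06 gap 66.3 j6 2.28 | tx ty tz [ 0.0058 -0.001   0.0022] yaw -0.0003
```

```bash
python3 -m pendant '[[[0,0,0,0],[0,0,0,0],[0,0,0,0],[0,0,0,0],[0,0,0,0],[0,0,0,0]]]' 1 && python3 -c "
from h import *
go(471,365,77.3,-3)" && python3 -m pendant '[[[0,0,-0.03,0],[0,0,-0.1,0],[0,0,-0.2,0],[0,0,-0.32,0],[0,0,-0.44,0],[0,0,-0.54,0],[0,0,-0.6,0],[-0.05,0,-0.6,0],[-0.15,0,-0.6,0],[-0.3,0,-0.6,0],[-0.45,0,-0.6,0],[-0.6,0,-0.6,0],[-0.75,0,-0.6,0],[-0.9,0,-0.6,0],[-1,0,-0.6,0]]]' && python3 -c "
from h import *
go(418,-29.8,200,-7)"
```

```text
time: 9.75
position: [471.3, 363.9, 76.6]
orientation: [0.726, 0.688, -0.0, -0.0]
ft_force: [-0.0, 0.5, 0.7]
finger_gap: 85.2
grip_force: 0.0
t 9.75 pos [471.3 363.9  76.6] ang -3.06 gap 85.2 j6 2.28 | tx ty tz [ 0.0054 -0.0018 -0.0034] yaw -0.0003
time: 11.25
position: [459.5, 161.7, 195.7]
orientation: [0.726, 0.688, -0.001, -0.0]
ft_force: [-0.2, 0.8, 0.4]
finger_gap: 85.2
grip_force: 0.0
t 11.25 pos [459.5 161.7 195.7] ang -3.13 gap 85.2 j6 1.96 | tx ty tz [-0.9676 -0.1547 -0.02  ] yaw 0.0215
```

```bash
python3 -m pendant '[[[-0.15,-0.02,0,0.005],[-0.3,-0.05,0,0.01],[-0.45,-0.07,0,0.015],[-0.6,-0.1,0,0.02],[-0.75,-0.12,0,0.021],[-0.87,-0.14,0,0.021],[-0.94,-0.15,0,0.021],[-0.967,-0.155,0,0.021],[-0.967,-0.155,0,0.021],[-0.967,-0.155,0,0.021]]]' && python3 -c "
from h import *
go(418,-29.8,67.5,-7)
d=load('w1')
d=grab('wrist','w2')"
```

```text
time: 12.25
position: [419.1, -27.0, 196.3]
orientation: [0.748, 0.664, -0.0, -0.0]
ft_force: [-0.8, 0.2, 1.5]
finger_gap: 85.2
grip_force: 0.0
t 12.25 pos [419.1 -27.  196.3] ang -6.84 gap 85.2 j6 1.63 | tx ty tz [-0.0144 -0.0035  0.6442] yaw 0.0009
```

View pics/w2.png

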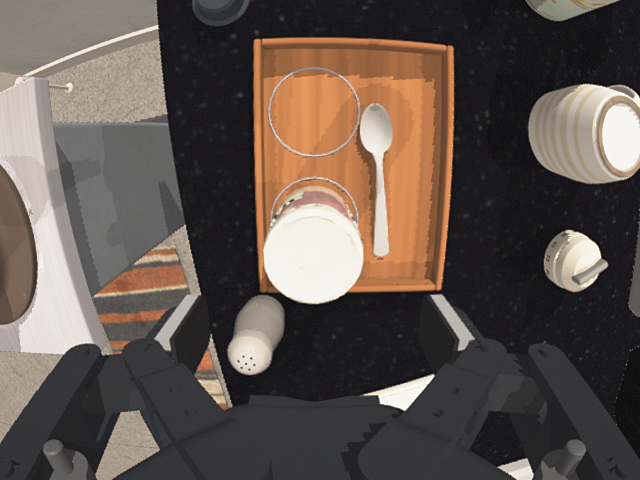

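The spice ring mark is now empty, centred at (314,111). The white lid is at (314,253). The gripper stands over the jam jar, with the salt shaker clear at (258,335).

```bash
python3 -c "
from h import *
d=load('w2');print(ww(d,314,111.5,6),ww(d,314,253.5,100),ww(d,376,104,10),ww(d,381,255,10))"; python3 -m pendant '[[[-0.014,0,0.05,0],[-0.014,0,0.13,0],[-0.014,0,0.23,0],[-0.014,0,0.33,0],[-0.014,0,0.43,0],[-0.014,0,0.52,0],[-0.014,0,0.59,0],[-0.014,0,0.625,0],[-0.014,0,0.64,0],[-0.014,0,0.64,0],[-0.014,0,0.64,0]]]' && python3 -m pendant '[[[0,0,0,0],[0,0,0,0],[0,0,0,0],[0,0,0,0],[0,0,0,0],[0,0,0,0],[0,0,0,0],[0,0,0,0]]]' 0 && python3 -c "
from h import *
go(467,265,200,-5)"
```

```text
[429.8  59.3] [419.3 -29.7] [480.4  60.2] [473.3 -67.9]
time: 13.4
position: [419.4, -30.0, 69.2]
orientation: [0.748, 0.664, 0.0, 0.0]
ft_force: [0.9, 0.5, 0.2]
finger_gap: 85.3
grip_force: 0.0
time: 14.2
position: [419.1, -30.1, 70.0]
orientation: [0.748, 0.664, 0.0, 0.0]
ft_force: [-4.3, 0.9, 9.3]
finger_gap: 62.5
grip_force: 60.7
t 14.2 pos [419.1 -30.1  70. ] ang -6.84 gap 62.5 j6 1.62 | tx ty tz [ 1.4935  0.0626 -0.6499] yaw -0.0102
```

```bash
python3 -m pendant '[[[0,0,-0.02,0],[0,0,-0.06,0],[0,0,-0.12,0],[0,0,-0.2,0],[0,0,-0.28,0],[0,0,-0.36,0],[0,0,-0.44,0],[0,0,-0.52,0],[0,0,-0.58,0],[0.01,0,-0.63,0],[0.05,0,-0.65,0],[0.12,0,-0.65,0],[0.22,0,-0.65,0],[0.34,0.01,-0.65,-0.005],[0.46,0.02,-0.65,-0.01],[0.58,0.03,-0.65,-0.01],[0.7,0.03,-0.65,-0.01],[0.82,0.04,-0.65,-0.01],[0.94,0.04,-0.65,-0.01],[1,0.04,-0.65,-0.01]]]' && python3 -c "
from h import *
go(467.5,265,200,-5)"
```

```text
time: 16.2
position: [450.5, 169.6, 198.1]
orientation: [0.737, 0.676, -0.0, -0.0]
ft_force: [0.0, -1.2, -3.2]
finger_gap: 62.4
grip_force: 62.4
t 16.2 pos [450.5 169.6 198.1] ang -4.93 gap 62.4 j6 2.02 | tx ty tz [ 0.4828  0.0436 -0.0097] yaw 0.0004
```

```bash
python3 -m pendant '[[[0.1,0.01,0,0],[0.2,0.02,0,0],[0.3,0.03,0,0],[0.4,0.04,0,0],[0.46,0.044,0,0],[0.483,0.044,0,0],[0.483,0.044,0.04,0],[0.483,0.044,0.12,0],[0.483,0.044,0.22,0],[0.483,0.044,0.32,0],[0.483,0.044,0.42,0],[0.483,0.044,0.5,0],[0.483,0.044,0.54,0],[0.483,0.044,0.565,0],[0.483,0.044,0.57,0],[0.483,0.044,0.57,0],[0.483,0.044,0.57,0]]]' && python3 -c "
from h import *
go(467.5,265,76,-5)"
```

```text
time: 17.9
position: [468.5, 263.2, 85.5]
orientation: [0.738, 0.675, 0.001, 0.0]
ft_force: [0.4, 0.2, -2.7]
finger_gap: 62.4
grip_force: 62.5
t 17.9 pos [468.5 263.2  85.5] ang -5.05 gap 62.4 j6 2.17 | tx ty tz [ 0.0085 -0.0057  0.0475] yaw -0.0003
```

```bash
python3 -m pendant '[[[0,0,0.01,0],[0,0,0.02,0],[0,0,0.03,0],[0,0,0.038,0],[0,0,0.044,0],[0,0,0.048,0],[0,0,0.048,0],[0,0,0.048,0]]]' && python3 -c "
from h import *
go(467.5,265,76,-5)"
```

```text
time: 18.7
position: [467.9, 262.9, 76.0]
orientation: [0.738, 0.675, 0.0, 0.0]
ft_force: [-3.1, -1.8, 5.8]
finger_gap: 62.4
grip_force: 63.4
t 18.7 pos [467.9 262.9  76. ] ang -5.05 gap 62.4 j6 2.17 | tx ty tz [ 0.0104 -0.0029  0.0002] yaw -0.0003
```

Contact is made, so I'll release, rise, and go to the spoon at about (476.5,-3), with its axis at 87° and the jaws closing at -3°.

```bash
python3 -m pendant '[[[0,0,0,0],[0,0,0,0],[0,0,0,0],[0,0,0,0],[0,0,0,0],[0,0,0,0]]]' 1 && python3 -c "
from h import *
go(471,365,77.3,-3)" && python3 -m pendant '[[[0,0,-0.03,0],[0,0,-0.1,0],[0,0,-0.2,0],[0,0,-0.32,0],[0,0,-0.44,0],[0,0,-0.54,0],[0,0,-0.6,0],[-0.05,0,-0.6,0],[-0.15,0,-0.6,0],[-0.3,0,-0.6,0],[-0.45,0,-0.6,0],[-0.6,0,-0.6,0],[-0.75,0,-0.6,0],[-0.9,0,-0.6,0],[-1,0,-0.6,0]]]' && python3 -c "
from h import *
go(476.8,-3,150,-3)"
```

```text
time: 19.3
position: [468.0, 263.0, 75.0]
orientation: [0.738, 0.675, -0.0, -0.0]
ft_force: [-0.0, -0.2, -0.7]
finger_gap: 85.7
grip_force: 0.0
t 19.3 pos [468. 263.  75.] ang -5.04 gap 85.7 j6 2.17 | tx ty tz [ 0.5093 -0.0298 -0.0114] yaw -0.0113
time: 20.8
position: [449.1, 61.6, 193.9]
orientation: [0.738, 0.675, -0.001, -0.0]
ft_force: [0.3, -0.4, 0.2]
finger_gap: 85.2
grip_force: 0.0
t 20.8 pos [449.1  61.6 193.9] ang -5.12 gap 85.2 j6 1.8 | tx ty tz [-0.309   0.1669  0.2193] yaw -0.0118
```

```bash
python3 -m pendant '[[[-0.05,0.03,0.03,0],[-0.12,0.06,0.07,-0.005],[-0.2,0.1,0.12,-0.01],[-0.26,0.14,0.17,-0.012],[-0.3,0.16,0.21,-0.012],[-0.309,0.167,0.22,-0.012],[-0.309,0.167,0.22,-0.012],[-0.309,0.167,0.22,-0.012]]]' 0.45 && python3 -c "
from h import *
go(476.8,-3,33,-3)
grab('wrist','w3')"
```

```text
time: 21.6
position: [478.2, -0.3, 151.2]
orientation: [0.725, 0.689, 0.0, -0.0]
ft_force: [0.6, 0.1, 0.5]
finger_gap: 38.4
grip_force: 0.0
t 21.6 pos [ 4.782e+02 -3.000e-01  1.512e+02] ang -2.86 gap 38.4 j6 1.62 | tx ty tz [-0.014  -0.0065  0.5912] yaw 0.0008
```

View pics/w3.png

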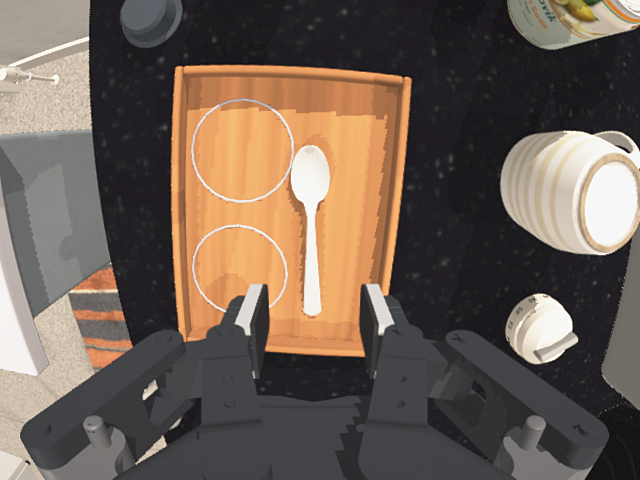

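The spoon runs from (310,145) to (313,315), centred between the fingers. Both rings are visible, at (243,150) and (240,269).

```bash
python3 -c "
from h import *
d=load('w3');a,b=ww(d,310,145,9),ww(d,312.5,316,9);print(a,b,(a+b)/2,np.degrees(np.arctan2(*(a-b)[::-1])), 'rings',ww(d,243,150,6),ww(d,240.5,269,6))"
```

```text
[478.9  60.4] [474.1 -69.9] [476.5   -4.75] 87.89028827083732 rings [431.3  59.9] [421.1 -29.2]
```

```bash
python3 -m pendant '[[[-0.01,-0.006,0.05,0],[-0.02,-0.006,0.13,0],[-0.02,-0.006,0.23,0],[-0.02,-0.006,0.33,0],[-0.02,-0.006,0.43,0],[-0.02,-0.006,0.5,0],[-0.02,-0.006,0.55,0],[-0.02,-0.006,0.575,0],[-0.02,-0.006,0.588,0],[-0.02,-0.006,0.588,0],[-0.02,-0.006,0.588,0]]]' && python3 -m pendant '[[[0,0,0,0],[0,0,0,0],[0,0,0,0],[0,0,0,0],[0,0,0,0],[0,0,0,0],[0,0,0,0]]]' 0 && python3 -c "
from h import *
go(466,-266,150,-80)"
```

```text
time: 22.75
position: [477.3, -4.6, 34.1]
orientation: [0.725, 0.689, 0.0, 0.0]
ft_force: [0.1, 0.2, -0.2]
finger_gap: 38.8
grip_force: 0.0
time: 23.45
position: [477.4, -4.6, 34.4]
orientation: [0.725, 0.689, 0.001, 0.0]
ft_force: [-1.5, -0.5, 6.1]
finger_gap: 18.0
grip_force: 58.4
t 23.45 pos [477.4  -4.6  34.4] ang -2.88 gap 18.0 j6 1.61 | tx ty tz [-1.3079  0.0096 -0.5783] yaw 0.4284
```

```bash
python3 -m pendant '[[[0,0,-0.02,0],[0,0,-0.06,0],[0,0,-0.12,0],[0,0,-0.2,0],[0,0,-0.3,0],[0,0,-0.4,0],[0,0,-0.5,0],[0,0,-0.56,0],[0,0,-0.58,0],[0,0,-0.58,0]]]' && python3 -c "
from h import *
go(466,-266,150,-80)
grab('wrist','w4')"
```

```text
time: 24.45
position: [477.1, -4.7, 149.9]
orientation: [0.725, 0.689, 0.0, 0.0]
ft_force: [-0.8, 0.5, -0.5]
finger_gap: 18.0
grip_force: 58.4
t 24.45 pos [477.1  -4.7 149.9] ang -2.89 gap 18.0 j6 1.61 | tx ty tz [-1.3077e+00  1.0400e-02 -5.0000e-04] yaw 0.4284
```

View pics/w4.png

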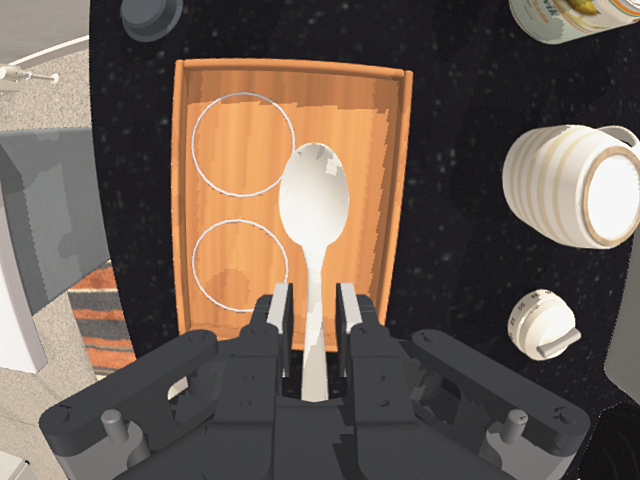

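The spoon is held, with the bowl at (315,190) and the handle passing between the pads. I'll carry it to the rest, turning 77.5° on the way.

```bash
python3 -m pendant '[[[-0.03,0,0,0.01],[-0.08,0,0,0.03],[-0.15,0,0,0.06],[-0.23,0,0,0.1],[-0.31,0,0,0.13],[-0.39,0,0,0.17],[-0.47,0,0,0.21],[-0.55,0,0,0.25],[-0.63,0,0,0.29],[-0.71,0,0,0.33],[-0.79,0,0,0.37],[-0.87,0,0,0.4],[-0.94,0,0,0.42],[-0.98,0,0,0.431],[-1,0,0,0.431],[-1,0,0,0.431]]]' && python3 -c "
from h import *
go(466,-266,150,-80.5)"
```

```text
time: 26.1
position: [466.5, -204.6, 149.0]
orientation: [0.997, 0.083, -0.0, -0.0]
ft_force: [0.0, 0.4, -0.2]
finger_gap: 17.9
grip_force: 58.4
t 26.1 pos [ 466.5 -204.6  149. ] ang -80.46 gap 17.9 j6 2.56 | tx ty tz [-0.0535  0.3022 -0.0049] yaw 0.0002
```

```bash
python3 -m pendant '[[[-0.01,0.04,0,0],[-0.02,0.12,0,0],[-0.04,0.2,0,0],[-0.05,0.27,0.01,0],[-0.053,0.3,0.05,0],[-0.053,0.302,0.1,0],[-0.053,0.302,0.15,0],[-0.053,0.302,0.2,0],[-0.053,0.302,0.23,0],[-0.053,0.302,0.25,0],[-0.053,0.302,0.25,0],[-0.053,0.302,0.25,0]]]' && python3 -c "
from h import *
go(466,-266,34.4,-80.5)
d=grab('wrist','w5');grab('top','t5')"
```

```text
time: 27.3
position: [466.6, -265.6, 99.8]
orientation: [0.997, 0.083, 0.0, 0.0]
ft_force: [-0.6, 0.0, 0.9]
finger_gap: 17.7
grip_force: 58.4
t 27.3 pos [ 466.6 -265.6   99.8] ang -80.44 gap 17.7 j6 2.46 | tx ty tz [-0.0032  0.0012  0.3269] yaw 0.0003
```

View pics/w5.png

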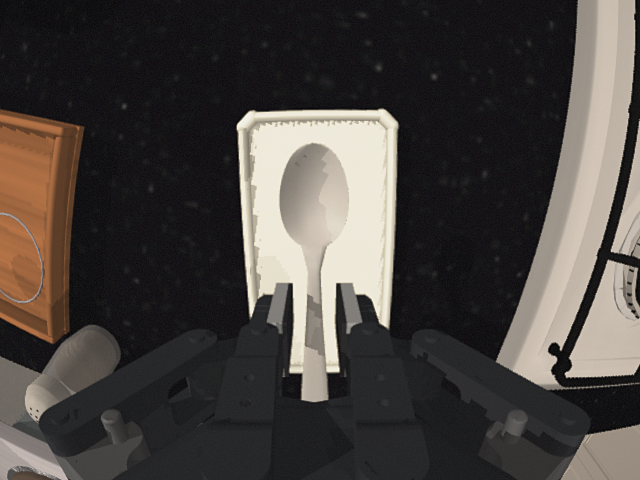

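The rest spans (240,113) to (396,113) at its far end and sits directly below the spoon, which is parallel to it. I'll check the centring with numbers.

```bash
python3 -c "
from h import *
d=load('w5')
a,b=ww(d,239,113,10),ww(d,397,113,10);l,r=ww(d,252,290,10),ww(d,387,290,10)
m=(a+b)/2;n=(l+r)/2;print(a,b,m,n,np.degrees(np.arctan2(*(m-n)[::-1])),np.linalg.norm(a-b)); u=np.array([np.cos(np.radians(10.2)),np.sin(np.radians(10.2))]); print('centre',m-85*u)
print('spoon bowl mid',ww(d,314.5,190,82))"
```

```text
[ 541.1 -212.4] [ 556.  -298.8] [ 548.55 -255.6 ] [ 444.9 -274.3] 10.22699568467622 87.67536712212843
centre [ 464.89337332 -270.65220293]
spoon bowl mid [ 515.5 -259. ]
```

```bash
python3 -m pendant '[[[-0.003,0.012,0.03,0],[-0.003,0.012,0.08,0],[-0.003,0.012,0.14,0],[-0.003,0.012,0.2,0],[-0.003,0.012,0.25,0],[-0.003,0.012,0.29,0],[-0.003,0.012,0.31,0],[-0.003,0.012,0.32,0],[-0.003,0.012,0.325,0],[-0.003,0.012,0.325,0],[-0.003,0.012,0.325,0]]]' && python3 -c "
from h import *
go(466,-268,34,-80.5)"
```

```text
time: 28.5
position: [466.5, -268.4, 35.0]
orientation: [0.997, 0.083, 0.0, 0.0]
ft_force: [0.1, 0.4, -0.6]
finger_gap: 18.1
grip_force: 58.4
t 28.5 pos [ 466.5 -268.4   35. ] ang -80.46 gap 18.1 j6 2.45 | tx ty tz [-0.002  -0.0022  0.0048] yaw 0.0002
```

```bash
python3 -m pendant '[[[0,0,0.003,0],[0,0,0.005,0],[0,0,0.005,0]]]' && python3 -m pendant '[[[0,0,0,0],[0,0,0,0],[0,0,0,0],[0,0,0,0],[0,0,0,0]]]' 0.42 && python3 -m pendant '[[[0,0,-0.03,0],[0,0,-0.1,0],[0,0,-0.2,0],[0,0,-0.32,0],[0,0,-0.45,0],[0,0,-0.58,0],[0,0,-0.7,0],[0,0,-0.8,0],[0,0,-0.82,0],[0,0,-0.82,0]]]' && python3 -c "
from h import *
go(468,263,200,-5)
grab('wrist','w6'); d=grab('top','t6')
a=d['image']; c=np.vstack([cv2.resize(a[225:325,120:260],None,fx=3,fy=3),cv2.resize(a[215:315,360:500],None,fx=3,fy=3)]);
o=load('w6')['image'];o=cv2.resize(o[60:400,180:460],(int(280*600/340),600))[:,:380];c=cv2.resize(c,(420,600));cv2.imwrite('pics/c6.png',np.hstack([c,o]))"
```

```text
time: 28.8
position: [466.5, -268.4, 34.4]
orientation: [0.997, 0.083, 0.0, 0.0]
ft_force: [-0.8, 1.0, 6.0]
finger_gap: 17.4
grip_force: 59.2
time: 29.3
position: [466.1, -268.2, 33.4]
orientation: [0.997, 0.083, -0.0, -0.0]
ft_force: [-0.2, -0.8, 0.3]
finger_gap: 35.8
grip_force: 0.0
time: 30.3
position: [466.5, -268.4, 198.1]
orientation: [0.997, 0.083, 0.001, 0.0]
ft_force: [0.0, 1.2, -0.1]
finger_gap: 36.0
grip_force: 0.0
t 30.3 pos [ 466.5 -268.4  198.1] ang -80.46 gap 36.0 j6 2.45 | tx ty tz [ 0.4477 -2.619  -0.0117] yaw -0.4192
```

View pics/c6.png

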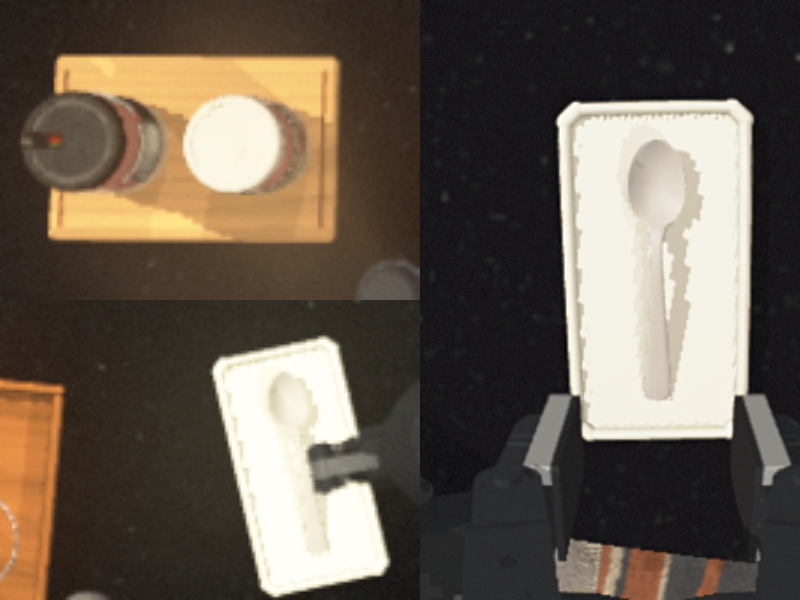

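The spoon lies centred and lengthwise in the rest, and both jars stand upright on the board. Next I'll return the jam jar.

```bash
python3 -m pendant '[[[0.01,-0.05,0,-0.01],[0.03,-0.15,0,-0.04],[0.05,-0.27,0,-0.08],[0.07,-0.39,0,-0.12],[0.09,-0.5,0,-0.16],[0.11,-0.6,0,-0.2],[0.12,-0.7,0,-0.24],[0.14,-0.8,0,-0.28],[0.15,-0.88,0,-0.32],[0.16,-0.94,0,-0.36],[0.17,-0.98,0,-0.4],[0.17,-1,0,-0.419],[0.17,-1,0,-0.419]]]' 1 && python3 -c "
from h import *
go(468,263,200,-5.04)"
```

```text
time: 31.7
position: [465.9, -64.3, 196.6]
orientation: [0.737, 0.676, -0.0, -0.001]
ft_force: [-0.4, -1.0, 0.2]
finger_gap: 85.3
grip_force: 0.0
t 31.7 pos [465.9 -64.3 196.6] ang -4.9 gap 85.3 j6 1.52 | tx ty tz [ 1.6313 -0.1292 -0.0163] yaw 0.0008
```

```bash
python3 -m pendant '[[[0.05,0,0,0],[0.15,-0.01,0,0],[0.3,-0.02,0,0],[0.45,-0.04,0,0],[0.6,-0.05,0,0],[0.75,-0.06,0,0],[0.9,-0.07,-0.01,0],[1,-0.08,-0.016,0.001]]]' && python3 -m pendant '[[[0.14,-0.01,0,0],[0.28,-0.02,0,0],[0.41,-0.03,0,0],[0.52,-0.04,0,0],[0.6,-0.045,0,0],[0.63,-0.048,0,0],[0.63,-0.048,0,0],[0.63,-0.048,0,0]]]' && python3 -c "
from h import *
go(468,263,75,-5.04)"
```

```text
time: 32.5
position: [467.8, 137.4, 200.4]
orientation: [0.739, 0.674, -0.0, -0.0]
ft_force: [0.1, 0.4, -0.1]
finger_gap: 85.3
grip_force: 0.0
time: 33.3
position: [470.0, 261.1, 200.6]
orientation: [0.739, 0.674, -0.0, 0.0]
ft_force: [-0.1, -1.0, 0.2]
finger_gap: 85.3
grip_force: 0.0
t 33.3 pos [470.  261.1 200.6] ang -5.26 gap 85.3 j6 2.17 | tx ty tz [ 0.009  -0.0108  0.628 ] yaw -0.0012
```

```bash
python3 -m pendant '[[[0.009,-0.011,0.05,-0.001],[0.009,-0.011,0.13,-0.001],[0.009,-0.011,0.23,-0.001],[0.009,-0.011,0.33,-0.001],[0.009,-0.011,0.43,-0.001],[0.009,-0.011,0.52,-0.001],[0.009,-0.011,0.59,-0.001],[0.009,-0.011,0.615,-0.001],[0.009,-0.011,0.628,-0.001],[0.009,-0.011,0.628,-0.001],[0.009,-0.011,0.628,-0.001]]]' && python3 -c "
from h import *
go(468,263,75,-5.04)"
```

```text
time: 34.4
position: [468.5, 263.7, 75.8]
orientation: [0.738, 0.675, 0.001, 0.0]
ft_force: [0.2, 0.0, -0.0]
finger_gap: 85.6
grip_force: 0.0
t 34.4 pos [468.5 263.7  75.8] ang -5.06 gap 85.6 j6 2.17 | tx ty tz [-0.004  -0.0024  0.0041] yaw -0.0001
```

Small correction, then close and lift.

```bash
python3 -m pendant '[[[-0.003,-0.002,0.003,0],[-0.003,-0.002,0.003,0]]]' && python3 -m pendant '[[[0,0,0,0],[0,0,0,0],[0,0,0,0],[0,0,0,0],[0,0,0,0],[0,0,0,0],[0,0,0,0],[0,0,0,0]]]' 0 && python3 -c "
from h import *
go(419.1,-30.1,200,-6.84)" && python3 -m pendant '[[[0,0,-0.02,0],[0,0,-0.06,0],[0,0,-0.12,0],[0,0,-0.2,0],[0,0,-0.28,0],[0,0,-0.36,0],[0,0,-0.44,0],[0,0,-0.52,0],[0,0,-0.58,0],[-0.01,0,-0.62,0],[-0.05,0,-0.62,0],[-0.12,0,-0.62,0],[-0.22,0,-0.62,0],[-0.34,-0.02,-0.62,0.005],[-0.46,-0.03,-0.62,0.01],[-0.58,-0.04,-0.62,0.01],[-0.7,-0.06,-0.62,0.01],[-0.82,-0.06,-0.62,0.01],[-0.94,-0.06,-0.62,0.01],[-1,-0.06,-0.62,0.01]]]' && python3 -c "
from h import *
go(419.1,-30.1,200,-6.84)"
```

```text
time: 34.6
position: [467.8, 263.2, 74.9]
orientation: [0.738, 0.675, 0.0, 0.0]
ft_force: [-0.3, 0.4, 0.1]
finger_gap: 85.1
grip_force: 0.0
time: 35.4
position: [468.0, 263.1, 75.5]
orientation: [0.738, 0.675, 0.001, 0.0]
ft_force: [-1.9, -0.7, 5.6]
finger_gap: 62.3
grip_force: 58.9
t 35.4 pos [468.  263.1  75.5] ang -5.04 gap 62.3 j6 2.17 | tx ty tz [-1.4819 -0.1138 -0.6232] yaw 0.01
time: 37.4
position: [436.8, 62.6, 197.7]
orientation: [0.749, 0.663, -0.001, -0.0]
ft_force: [0.4, -0.2, -3.5]
finger_gap: 62.2
grip_force: 60.7
t 37.4 pos [436.8  62.6 197.7] ang -6.97 gap 62.2 j6 1.84 | tx ty tz [-0.4709 -0.0317 -0.0109] yaw -0.0007
```

```bash
python3 -m pendant '[[[-0.1,-0.01,0,0],[-0.2,-0.02,0,0],[-0.3,-0.02,0,0],[-0.39,-0.03,0,0],[-0.45,-0.032,0,0],[-0.471,-0.032,0,0],[-0.471,-0.032,0.04,0],[-0.471,-0.032,0.12,0],[-0.471,-0.032,0.22,0],[-0.471,-0.032,0.32,0],[-0.471,-0.032,0.42,0],[-0.471,-0.032,0.5,0],[-0.471,-0.032,0.55,0],[-0.471,-0.032,0.575,0],[-0.471,-0.032,0.585,0],[-0.471,-0.032,0.585,0],[-0.471,-0.032,0.585,0]]]' && python3 -c "
from h import *
go(419.1,-30.1,69.5,-6.84)"
```

```text
time: 39.1
position: [421.0, -27.8, 82.2]
orientation: [0.748, 0.664, 0.0, 0.0]
ft_force: [-1.1, 0.8, -2.4]
finger_gap: 62.3
grip_force: 60.7
t 39.1 pos [421.  -27.8  82.2] ang -6.84 gap 62.3 j6 1.62 | tx ty tz [-0.0124 -0.0084  0.0633] yaw 0.0
```

```bash
python3 -m pendant '[[[-0.006,-0.004,0.01,0],[-0.012,-0.008,0.02,0],[-0.012,-0.008,0.03,0],[-0.012,-0.008,0.035,0],[-0.012,-0.008,0.04,0],[-0.012,-0.008,0.04,0]]]' && python3 -c "
from h import *
go(419.1,-30.1,69.5,-6.84)
grab('scene','s7')"
```

```text
time: 39.7
position: [418.6, -30.1, 73.3]
orientation: [0.748, 0.664, -0.0, -0.0]
ft_force: [-0.2, 0.5, -3.4]
finger_gap: 62.6
grip_force: 60.7
t 39.7 pos [418.6 -30.1  73.3] ang -6.84 gap 62.6 j6 1.62 | tx ty tz [0.0001 0.0026 0.0192] yaw -0.0
```

```bash
python3 -m pendant '[[[0,0.002,0.006,0],[0,0.002,0.011,0],[0,0.002,0.015,0],[0,0.002,0.018,0],[0,0.002,0.019,0],[0,0.002,0.019,0]]]' && python3 -c "
from h import *
go(419.1,-30.1,69.5,-6.84)"
```

```text
time: 40.35
position: [419.0, -30.1, 69.7]
orientation: [0.748, 0.664, -0.0, -0.0]
ft_force: [0.8, -0.3, -3.7]
finger_gap: 62.6
grip_force: 60.7
t 40.35 pos [419.  -30.1  69.7] ang -6.84 gap 62.6 j6 1.62 | tx ty tz [-0.      0.0004  0.0009] yaw -0.0
```

```bash
python3 -m pendant '[[[0,0,0.002,0],[0,0,0.004,0],[0,0,0.005,0],[0,0,0.005,0]]]' && python3 -c "
from h import *
go(419.1,-30.1,69.5,-6.84)"
```

```text
time: 40.75
position: [419.1, -30.1, 69.5]
orientation: [0.748, 0.664, 0.0, 0.0]
ft_force: [-4.0, -0.6, 6.7]
finger_gap: 62.9
grip_force: 61.5
t 40.75 pos [419.1 -30.1  69.5] ang -6.84 gap 62.9 j6 1.62 | tx ty tz [0.     0.0001 0.0001] yaw -0.0
```

Seated. I'll release, rise and go back for the spice jar at (471.3,363.9,76.6), angle -3.06.

```bash
python3 -m pendant '[[[0,0,0,0],[0,0,0,0],[0,0,0,0],[0,0,0,0],[0,0,0,0],[0,0,0,0]]]' 1 && python3 -m pendant '[[[0,0,-0.03,0],[0,0,-0.1,0],[0,0,-0.2,0],[0,0,-0.32,0],[0,0,-0.44,0],[0,0,-0.56,0],[0,0,-0.65,0],[0.05,0,-0.66,0],[0.15,0,-0.66,0],[0.3,0,-0.66,0],[0.45,0,-0.66,0],[0.6,0,-0.66,0],[0.75,0,-0.66,0],[0.9,0,-0.66,0],[1,0,-0.66,0]]]' && python3 -c "
from h import *
go(471.3,363.9,200,-3.06)"
```

```text
time: 41.35
position: [419.1, -30.1, 68.7]
orientation: [0.748, 0.664, 0.0, -0.0]
ft_force: [-0.5, 0.2, -0.9]
finger_gap: 85.3
grip_force: 0.0
time: 42.85
position: [442.3, 170.8, 199.7]
orientation: [0.748, 0.664, -0.0, -0.0]
ft_force: [-0.3, 0.1, 0.5]
finger_gap: 85.5
grip_force: 0.0
t 42.85 pos [442.3 170.8 199.7] ang -6.75 gap 85.5 j6 2.06 | tx ty tz [ 0.9759  0.0302 -0.0016] yaw -0.0205
```

```bash
python3 -m pendant '[[[0.14,0,0,-0.005],[0.3,0.01,0,-0.01],[0.45,0.01,0,-0.015],[0.6,0.02,0,-0.02],[0.74,0.02,0,-0.02],[0.86,0.03,0,-0.02],[0.94,0.03,0,-0.02],[0.975,0.03,0,-0.02],[0.975,0.03,0,-0.02],[0.975,0.03,0,-0.02],[0.975,0.03,0,-0.02]]]' && python3 -c "
from h import *
go(471.3,363.9,76.6,-3.06)"
```

```text
time: 43.95
position: [472.0, 360.5, 200.9]
orientation: [0.727, 0.686, 0.0, 0.0]
ft_force: [0.5, 0.3, 1.2]
finger_gap: 85.4
grip_force: 0.0
t 43.95 pos [472.  360.5 200.9] ang -3.3 gap 85.4 j6 2.28 | tx ty tz [ 0.0168 -0.0046  0.6216] yaw -0.0013
```

```bash
python3 -m pendant '[[[0.015,-0.004,0.05,-0.001],[0.015,-0.004,0.13,-0.001],[0.015,-0.004,0.23,-0.001],[0.015,-0.004,0.33,-0.001],[0.015,-0.004,0.43,-0.001],[0.015,-0.004,0.52,-0.001],[0.015,-0.004,0.585,-0.001],[0.015,-0.004,0.61,-0.001],[0.015,-0.004,0.622,-0.001],[0.015,-0.004,0.622,-0.001],[0.015,-0.004,0.622,-0.001]]]' && python3 -c "
from h import *
go(471.3,363.9,76.6,-3.06)"
```

```text
time: 45.05
position: [471.9, 364.8, 77.2]
orientation: [0.726, 0.688, 0.001, 0.0]
ft_force: [-0.3, 0.0, -0.6]
finger_gap: 85.3
grip_force: 0.0
t 45.05 pos [471.9 364.8  77.2] ang -3.06 gap 85.3 j6 2.28 | tx ty tz [-0.0044 -0.0026  0.0029] yaw -0.0
```

```bash
python3 -m pendant '[[[-0.004,-0.002,0.002,0],[-0.004,-0.002,0.002,0]]]' && python3 -m pendant '[[[0,0,0,0],[0,0,0,0],[0,0,0,0],[0,0,0,0],[0,0,0,0],[0,0,0,0],[0,0,0,0],[0,0,0,0]]]' 0 && python3 -c "
from h import *
go(427.5,60.7,200,-7.01)" && python3 -m pendant '[[[0,0,-0.02,0],[0,0,-0.06,0],[0,0,-0.12,0],[0,0,-0.2,0],[0,0,-0.28,0],[0,0,-0.36,0],[0,0,-0.44,0],[0,0,-0.52,0],[0,0,-0.58,0],[-0.01,0,-0.62,0],[-0.05,0,-0.62,0],[-0.12,0,-0.62,0],[-0.22,0,-0.62,0.005],[-0.34,-0.02,-0.62,0.01],[-0.46,-0.03,-0.62,0.015],[-0.58,-0.05,-0.62,0.02],[-0.7,-0.06,-0.62,0.02],[-0.82,-0.07,-0.62,0.022],[-0.94,-0.08,-0.62,0.022],[-1,-0.08,-0.62,0.022]]]' && python3 -c "
from h import *
go(427.5,60.7,200,-7.01)"
```

```text
time: 45.25
position: [471.2, 363.8, 76.4]
orientation: [0.726, 0.688, 0.0, 0.0]
ft_force: [-0.8, -0.7, 0.1]
finger_gap: 85.4
grip_force: 0.0
time: 46.05
position: [471.2, 363.7, 77.0]
orientation: [0.726, 0.688, 0.001, 0.0]
ft_force: [-1.5, -2.0, 6.6]
finger_gap: 66.6
grip_force: 62.9
t 46.05 pos [471.2 363.7  77. ] ang -3.05 gap 66.6 j6 2.28 | tx ty tz [-1.5243 -0.1368 -0.6159] yaw 0.022
time: 48.05
position: [442.9, 161.8, 199.4]
orientation: [0.75, 0.661, -0.001, 0.0]
ft_force: [0.1, 0.7, -2.3]
finger_gap: 66.2
grip_force: 63.0
t 48.05 pos [442.9 161.8 199.4] ang -7.18 gap 66.2 j6 2.05 | tx ty tz [-0.5114 -0.0133 -0.0024] yaw -0.0009
```

```bash
python3 -m pendant '[[[-0.1,0,0,0],[-0.21,0,0,0],[-0.32,-0.01,0,0],[-0.42,-0.01,0,0],[-0.48,-0.013,0,0],[-0.511,-0.013,0,0],[-0.511,-0.013,0.04,0],[-0.511,-0.013,0.12,0],[-0.511,-0.013,0.22,0],[-0.511,-0.013,0.32,0],[-0.511,-0.013,0.42,0],[-0.511,-0.013,0.5,0],[-0.511,-0.013,0.56,0],[-0.511,-0.013,0.59,0],[-0.511,-0.013,0.6,0],[-0.511,-0.013,0.6,0],[-0.511,-0.013,0.6,0]]]' && python3 -c "
from h import *
go(427.5,60.7,71,-7.01)"
```

```text
time: 49.75
position: [429.8, 63.8, 80.6]
orientation: [0.749, 0.662, 0.001, 0.0]
ft_force: [-0.6, -0.6, -3.9]
finger_gap: 66.7
grip_force: 63.1
t 49.75 pos [429.8  63.8  80.6] ang -7.02 gap 66.7 j6 1.84 | tx ty tz [-0.0168 -0.0096  0.0478] yaw -0.0001
```

```bash
python3 -m pendant '[[[-0.008,-0.005,0.008,0],[-0.016,-0.009,0.016,0],[-0.016,-0.009,0.024,0],[-0.016,-0.009,0.03,0],[-0.016,-0.009,0.03,0],[-0.016,-0.009,0.03,0]]]' && python3 -c "
from h import *
go(427.5,60.7,71,-7.01)"
```

```text
time: 50.35
position: [427.1, 60.7, 73.9]
orientation: [0.749, 0.662, -0.0, -0.0]
ft_force: [0.0, 0.0, -3.9]
finger_gap: 66.3
grip_force: 63.1
t 50.35 pos [427.1  60.7  73.9] ang -7.02 gap 66.3 j6 1.83 | tx ty tz [0.0002 0.002  0.0145] yaw -0.0001
```

```bash
python3 -m pendant '[[[0,0.002,0.005,0],[0,0.002,0.01,0],[0,0.002,0.014,0],[0,0.002,0.017,0],[0,0.002,0.018,0],[0,0.002,0.018,0]]]' && python3 -c "
from h import *
go(427.5,60.7,71,-7.01)"
```

```text
time: 50.95
position: [427.5, 60.8, 70.9]
orientation: [0.749, 0.663, 0.0, -0.0]
ft_force: [-3.2, -0.5, 5.6]
finger_gap: 66.2
grip_force: 64.0
t 50.95 pos [427.5  60.8  70.9] ang -7.02 gap 66.2 j6 1.83 | tx ty tz [-0.0004  0.0002 -0.0004] yaw -0.0
```

Seated. I'll release, rise and move back out of the top view to check.

```bash
python3 -m pendant '[[[0,0,0,0],[0,0,0,0],[0,0,0,0],[0,0,0,0],[0,0,0,0],[0,0,0,0]]]' 1 && python3 -m pendant '[[[0,0,-0.03,0],[0,0,-0.1,0],[0,0,-0.2,0],[0,0,-0.32,0],[0,0,-0.44,0],[0,0,-0.56,0],[0,0,-0.66,0],[0,-0.05,-0.76,0],[0,-0.15,-0.85,0],[0,-0.3,-0.9,0],[0,-0.45,-0.9,0],[0,-0.6,-0.9,0],[0,-0.72,-0.9,0],[0,-0.8,-0.9,0],[0,-0.8,-0.9,0],[0,-0.8,-0.9,0]]]' && python3 -c "
from h import *
d=grab('top','t8');a=d['image'][225:330,265:500];a0=load('top0')['image'][225:330,265:500]
cv2.imwrite('pics/c8.png',cv2.resize(np.vstack([a,a0]),None,fx=2.8,fy=2.8,interpolation=cv2.INTER_CUBIC))"
```

```text
time: 51.55
position: [427.5, 60.6, 70.2]
orientation: [0.749, 0.662, -0.0, 0.0]
ft_force: [-0.1, -0.3, -0.5]
finger_gap: 85.3
grip_force: 0.0
time: 53.15
position: [269.2, 80.4, 250.7]
orientation: [0.749, 0.663, 0.001, 0.0]
ft_force: [0.4, 0.2, -0.4]
finger_gap: 85.3
grip_force: 0.0
```

View pics/c8.png

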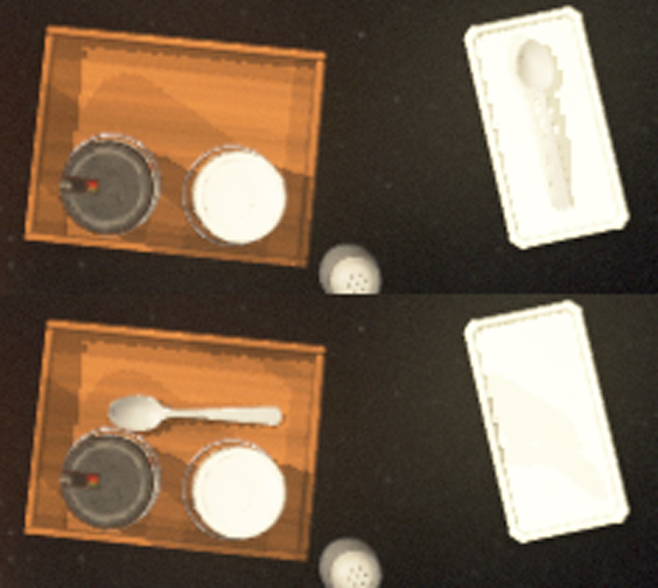

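The jars are back exactly where they were: black at (110,186) now against (110,481-294) before, white at (239,196) now against (239,491-294). The spoon lies lengthwise in the middle of the rest.

```bash
python3 -c "
from rig import ctrl
print(ctrl.sign_off())"
```

```text
the job is handed in; nothing more can be done
None
```

The teaspoon lies lengthwise in the middle of the spoon rest and both jars stand upright on their original spots in the tray; the job was handed in at about 53 s, and I saw nothing else disturbed, though the can, timer and mug were not checked in the final picture.

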